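# Shake off the rinsed dip basket and still it over the drip tray

### The job

Take the dip basket of rinsed perm rods by its free-rolling black grip, touching it nowhere else, lift it out of the steel rinse pan and swing it to and fro above the pan two or three times to shake the drops off: at least 12 degrees to each side, but never past 40 degrees or the rods spill. Then bring it over the middle of the white drip tray, stop the swing and let it hang there quite still, clear of the tray, for a good four seconds to drip. Last, set it down gently and level in the middle of the tray and let go: never touch it down while it swings, put it down nowhere but in the tray, and leave the bottle, carton and bowl alone.

Things in the scene. Friction and masses are not known exactly. Their poses are not given: they have to be found in the camera images.
- grip: black square grip sleeve, 26 x 90 x 26 mm (x, y, z), free-rolling on the cross-bar at the top of the basket's tall handle; its sides stand upright at the start. Origin: its centre, on the rolling axis, which is its y axis. Grasp from above, closing along its x axis (26 mm); the whole basket then swings freely about its y axis. 0.04 kg
- basket: round steel-wire dip basket, 130 mm diameter, rim 88 mm high, with a tall stirrup handle of 7 mm wire (legs at +y and -y, 130 mm apart) whose top bar carries the sleeve grip. Perm rods fill its lower 60 mm. Origin: centre of its flat underside, 260 mm below the sleeve's axis; z up, y along the sleeve, x the direction in which it swings
- load (a point): the basket's nominal centre of mass, inside it on its axis, 38 mm above its underside, 222 mm below the sleeve's axis. Nominal mass with rods 0.65 kg, true mass up to a third off. Hung by the grip it swings as a simple pendulum of about 0.24 m length (period about 0.98 s), almost undamped: a swing outlasts the job
- pan: steel rinse pan in which the basket stands at the start: 220 x 320 mm (x, y), 48 mm high over its rolled rim, walls 4 mm, inner floor 4 mm above the table. Origin: centre of its underside. Fixed
- tray: flat white square drip tray with ribbed floor, 230 x 230 mm, rim 22 mm high, walls 4 mm, inner floor 4 mm above the table (its floor ribs are only drawn, 1 mm). Origin: centre of its underside. Fixed
- pump_bottle: bystander: clear pump bottle with white pump, 68 mm diameter, 200 mm tall, at the far side of the table. Origin: centre of its underside
- carton: bystander: cardboard carton 55 x 120 x 50 mm lying at the far side. Origin: centre of its underside
- bowl: bystander: black tint bowl, 120 mm diameter, 55 mm high, at the far side. Origin: centre of its underside

How it is judged:
On the way, in this order (a step that is already met when the one before it is completed fails the run):
1. the basket is lifted clear of the rinse pan (height (world z) of basket above 0.03 m and contact force between basket and pan below 0.2 N), for 0.2 s.
2. above the pan it swings out at least 0.2 rad to one side (angle between basket's own x axis and vertical above 1.771 rad and horizontal distance between grip and pan below 0.15 m).
3. above the pan it swings out at least 0.2 rad to the other side (angle between basket's own x axis and vertical below 1.371 rad and horizontal distance between grip and pan below 0.15 m).
4. above the pan it swings out at least 0.2 rad to the first side again (all of step 2).
5. it hangs still over the middle of the drip tray for 3 s: within 35 mm, plumb to 0.1 rad, turning slower than 0.45 rad/s, clear of the tray, held by its grip (horizontal distance between basket and tray below 0.035 m and angle between basket's own z axis and vertical below 0.1 rad and angular speed of basket below 0.45 rad/s and height (world z) of basket above 0.015 m and contact force between basket and tray below 0.2 N and contact force between the fingers and grip above 1 N), for 3 s.
At the end, for the whole second after the job is handed in: the basket stands on the floor of the drip tray, upright within 0.08 rad, its centre within 40 mm of the tray's centre, at rest and released (horizontal distance between basket and tray below 0.04 m and height (world z) of basket between 0.001 and 0.008 m and angle between basket's own z axis and vertical below 0.08 rad and linear speed of basket below 0.03 m/s and angular speed of basket below 0.2 rad/s and contact force between the fingers and grip below 0.2 N); the robot touches nothing.
It fails at once if the basket swings past 0.75 rad and spills the rods (angle between basket's own z axis and vertical above 0.75 rad).
It fails at once if the basket or its wire handle (not the grip) is held or steadied by the gripper or arm (contact force between any of the fingers, the arm and basket above 3 N).
It fails at once if the basket touches tray or pan while it swings or tilts (0.15 rad, 0.9 rad/s) ((contact force between basket and tray above 0.5 N or contact force between basket and pan above 0.5 N) and (angle between basket's own z axis and vertical above 0.15 rad or angular speed of basket above 0.9 rad/s)).
It fails at once if the basket is banged down on the tray (contact force between basket and tray above 50 N).
It fails at once if the basket is put down beside pan and tray, or bottle, carton or bowl is touched by it or moved ((height (world z) of basket below 0.015 m and horizontal distance between basket and pan above 0.16 m and horizontal distance between basket and tray above 0.14 m) or contact force between basket and pump_bottle above 0.5 N or contact force between basket and carton above 0.5 N or contact force between basket and bowl above 0.5 N or distance of any of pump_bottle, carton, bowl from where it was at the start of the episode above 0.02 m).
It also fails if it takes over 62 s, if anything falls off the work surface, if the arm or the gripper's body presses on something with over 40 N, if the wrist force passes 120 N, or if a joint passes its speed limit or range.

### The arm

A 6-joint arm with a two-finger parallel gripper is mounted at the origin on the work surface. World frame = base frame: x ahead of the robot, y to its left, z up, the work surface at z = 0. Lengths are in m, angles in rad, forces in N, time in s.
With the tool pointing down it reaches from about 0.35 to 0.775 m from the base axis. Payload 7.3 kg.
Tool frame: the origin (TCP) lies on the front face of the gripper's body, between the roots of the fingers; the fingertips stand ahead of it and the grasp point (between the pads) lies 47 mm ahead of it (finger_overhang is the z of the fingertips in the tool frame, in m); z points along the fingers, y is the line along which they close (so a half turn about z gives the same grasp; the last joint's range is limited). The gripper opens to 92 mm and grips with 3 to 60 N. Pads are 19 mm wide; open, the fingers measure 130 mm over their backs; the gripper's body (75 mm by 190 mm) begins 47 mm behind the grasp point.
Start: joints at [-1.324, 0.342, 1.524, -0, 1.275, -0.146], TCP at [0.201, -0.485, 0.292] pointing down, gripper open.
Joint ranges: [-2.53, 2.53], [-0.77, 2.02], [0.04, 2.7], [-1, 4.14], [0.28, 2.66], [-3.11, 3.11]. Speed limits (rad/s): [2.57, 2.57, 3.14, 3.14, 3.14, 3.14].

### API

Orientations are given as [roll, pitch, yaw] about the fixed x, y, z axes, in that order (R = Rz(yaw) Ry(pitch) Rx(roll)).
In Python, from cell import * gives the robot as it stands. The module is installed in compiled form; this text tells all that it offers.
- The arm moves only by the tool arm_command, never from a script. Its argument "series" is a list of rows, each an object of numbers: "x", "y", "z": the shift along the tool's x, y, z in mm; "rx", "ry", "rz": the turn, a rotation vector about the tool's x, y, z in degrees. A call has 1 to 20 rows; each row is the pose to reach, as a shift and turn from the pose commanded when the call began, along the tool's axes at that moment; what a row does not reach only later rows make up. A row lasts 1/10 s, in which the tool goes at most 50 mm and 8.59 degrees, less where a joint would pass 70% of its speed; a pose out of reach is approached as far as the arm can. A call with a gripper value outside its range is refused whole. "hand" is the finger opening in mm, from 0 to 91.8, set as the call begins (left out, the last holds). The fingers move at their own pace and stop on an object; "squeeze" is the grip in N (left out, the last holds). Time passes only in rows, so rows that repeat a pose let the fingers close. It gives the time, the measured TCP pose, the force, the opening and the grip force at its end, in the units of the state.
- observe(): the state, without advancing time (a new reading comes with each control period).
- read_camera(name): name is "scene" or "top" or "wrist"; returns a dict with "pixels" (420x560x3 uint8, blue, green, red), "K" (3x3 intrinsics, pixels), "rvec" (rotation vector, rad) and "tvec" (3), from world to camera coordinates, as OpenCV has them. Camera axes: x right, y down, z forward; pixel columns grow to the right and rows downward; lengths in m; the calibration is good to about 2 mm. The wrist camera is an equidistant fisheye: a pixel r from the principal point sees the ray r / f radians off the axis. A picture is of the moment at which its call begins. There is no depth.
- hand_in(): hands the job in; it is judged then, once.
Trained networks look in a picture, given as the dict that the camera call returned (one of the last four; its "shot" number tells which), for a name from the list of things; names that differ only in an ending like _2 or _b are one class to them, and where a whole thing is asked for, a point or a joint stands for the part that bears it (a point fixed in the world has none). Each returns a list of dicts, best first, with "confidence" (0 to 1); they miss things now and then, are a little off and sometimes report something else, mostly with a low value. They report only what shows in the picture. A call takes as long as a camera call.
- boxes_of(picture, query): "point" ([x, y, z] in m, in world coordinates, good to about 4 mm: the middle of the surface that is visible of it).
- trace(picture, query): "pixels" (420x560 bool, what is visible of it).
- mark_of(picture, query): "point" ([x, y, z] in m, in world coordinates, good to about 4 mm: a listed point, or the origin of a listed thing).
The state is a dict: "time": time; "qpos": joint angles; "qvel": joint speeds; "joint_efforts": joint torques, N m; "tool_pos": TCP position; "tool_rot": TCP orientation; "contact_force": force on the tool from outside, world axes, zero at the start; "torque": the same for the moment, N m; "opening": finger opening in m; "grip_force": force on a finger pad.
Only numpy, scipy, OpenCV 4.12 (cv2) and the standard library are available. Lean on these libraries where they do the work, as an engineer would, in place of code of your own. Each camera call takes 0.05 s, during which the arm holds its last target. There are 200 camera calls.

## Working session

There is one attempt and no reset: what is moved stays moved. The work goes in short steps, Python scripts to look and compute and a tool call to move; the robot and the scene stay as the last step left them, time stands still between calls to the robot, and variables do not carry over. Pictures are saved under pics/ and viewed, at most 10 in all, crops included, and the job is handed in when it is done.

Besides the shell and the picture viewer there is one more tool, called as a command line: name --argument value ..., lists and objects as JSON in quotes. arm_command: Moves the arm, as the interface text tells. Its arguments: {"type":"object","properties":{"series":{"type":"array"},"hand":{"type":"number"},"squeeze":{"type":"number"}},"required":["series"]}

```bash
mkdir -p pics; python3 - <<'E'
from cell import *
import cv2
s=observe();print(s['time'],s['tool_pos'],s['tool_rot'],s['opening'],s['contact_force'])
for c in ['scene','top']:
    p=read_camera(c);cv2.imwrite(f'pics/{c}0.png',p['pixels'])
    for q in ['grip','basket','load','pan','tray','pump_bottle','carton','bowl']:
        r=mark_of(p,q); print(c,q,[(x['point'],x['confidence']) for x in r[:2]])
print(observe()['time'])
E
```

```text
0.0 [ 0.20090662 -0.48471159  0.29154909] [-3.14008834e+00 -2.04631375e-04  3.92826973e-01] 0.09188331775567975 [ 0.0772433  -1.00779254 -0.62628536]
scene grip []
scene basket [([0.5364, 0.2342, 0.0047], 0.82)]
scene load [([0.5417, 0.2332, 0.0386], 0.75)]
scene pan [([0.5514, 0.2444, -0.0023], 0.87)]
scene tray [([0.476, -0.2695, -0.0011], 0.75)]
scene pump_bottle [([0.7766, 0.0204, 0.0026], 0.83)]
scene carton [([0.748, -0.1821, -0.0025], 0.89)]
scene bowl [([0.7724, 0.1882, -0.0013], 0.69)]
top grip [([0.5422, 0.2369, 0.2637], 0.75), ([0.7791, 0.0181, -0.0011], 0.18)]
top basket [([0.5443, 0.2357, 0.0047], 0.95), ([0.5382, 0.2317, 0.0392], 0.46)]
top load [([0.5363, 0.2309, 0.0424], 0.7)]
top pan []
top tray [([0.4769, -0.274, 0.0028], 0.89)]
top pump_bottle [([0.7814, 0.0182, 0.0026], 0.94)]
top carton [([0.7475, -0.1852, -0.0], 0.57)]
top bowl []
0.9
```

View pics/scene0.png

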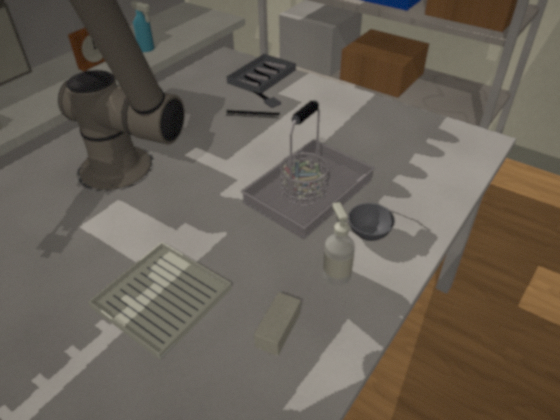

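View pics/top0.png

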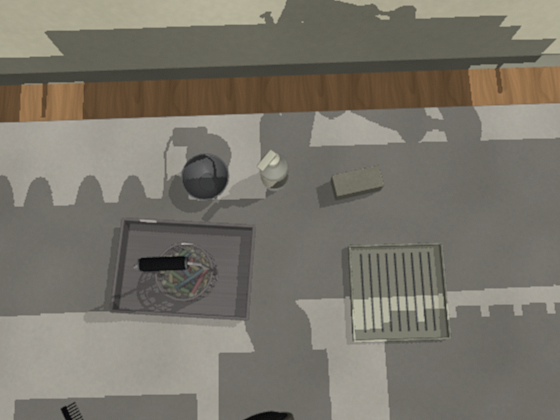

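```bash
python3 - <<'E'
from cell import *
import cv2,numpy as np
# back-project grip mask in top image onto z=0.277 (top face) and fit its long axis; pan, tray orientation too
p=read_camera('top')
R=cv2.Rodrigues(np.array(p['rvec']))[0];t=np.array(p['tvec']).ravel();K=np.array(p['K'])
def bp(uv,z):
    d=(R.T@np.linalg.inv(K)@np.c_[uv,np.ones(len(uv))].T).T; c=-R.T@t
    return (c+d*((z-c[2])/d[:,2])[:,None])[:,:2]
for q,z in [('grip',.277),('pan',.048),('tray',.022)]:
    r=trace(p,q)
    for x in r[:1]:
        ys,xs=np.nonzero(x['pixels']); w=bp(np.c_[xs,ys].astype(float),z)
        (c,s,a)=cv2.minAreaRect((w*1000).astype(np.float32)); print(q,x['confidence'],len(xs),c,s,a,'px',xs.min(),xs.max(),ys.min(),ys.max())
        m=w.mean(0);ev,V=np.linalg.eigh(np.cov((w-m).T));print(m,V[:,1],np.degrees(np.arctan2(V[1,1],V[0,1])))
print('cam',-R.T@t)
E
```

```text
grip 0.86 3245 (524.7733154296875, 196.0064697265625) (142.46542358398438, 112.33535766601562) 45.81028366088867 px 135 217 243 301
[0.51914239 0.19322667] [0.25526124 0.96687212] 75.21093472972349
pan 0.62 10207 (549.8348388671875, 241.58053588867188) (330.4527587890625, 233.59075927734375) 84.67929077148438 px 110 255 217 321
[0.5491234  0.24099153] [0.09563999 0.99541599] 84.51184352223825
tray 0.8 9271 (475.4953308105469, -269.16900634765625) (232.1982421875, 230.6001739501953) 89.53532409667969 px 348 449 243 341
[ 0.4736647  -0.26903388] [-0.20303146  0.97917221] 101.71428704921365
cam [ 0.43928518 -0.01075728  1.17497905]
```

The scene view shows the basket standing in the pan with its handle at (305,112), the tray at (162,295) and the bottle, carton and bowl on the far side. In the top view the grip lies at (138–187, 257–271), slightly turned against the pan. The network's grip mask took in the basket too, so I'll threshold the dark sleeve myself.

```bash
cat > h.py <<'E'
from cell import *
import cv2,numpy as np
from scipy.spatial.transform import Rotation as Ro
def cal(p):
    return cv2.Rodrigues(np.array(p['rvec']))[0],np.array(p['tvec']).ravel(),np.array(p['K'])
def bp(p,uv,z):
    R,t,K=cal(p)
    d=(R.T@np.linalg.inv(K)@np.c_[uv,np.ones(len(uv))].T).T; c=-R.T@t
    return (c+d*((z-c[2])/d[:,2])[:,None])[:,:2]
E
python3 - <<'E'
from h import *
p=read_camera('top');g=p['pixels'].max(2)
m=np.zeros_like(g);m[252:278,132:192]=(g[252:278,132:192]<28)
n,l,st,_=cv2.connectedComponentsWithStats(m);k=1+st[1:,4].argmax();print(st[k],)
ys,xs=np.nonzero(l==k);uv=np.c_[xs,ys].astype(float)
for z in (.264,.277):
    w=bp(p,uv,z);c,s,a=cv2.minAreaRect((w*1000).astype(np.float32));v=np.linalg.eigh(np.cov(w.T))[1][:,1]
    print(z,c,s,a,w.mean(0),np.degrees(np.arctan2(v[1],v[0])))
for i in range(3):
    p=read_camera('top');print([mark_of(p,q)[:1] for q in('grip','basket','tray','pan')])
    p=read_camera('scene');print([mark_of(p,q)[:1] for q in('grip','tray','pan')])
print(observe()['time'])
E
```

```text
[140 257  45  14 568]
0.264 (537.8658447265625, 235.79254150390625) (24.842256546020508, 85.06916809082031) 0.41144946217536926 [0.53779877 0.23620414] 89.948110456696
0.277 (536.4591674804688, 232.27423095703125) (24.48771095275879, 83.8552017211914) 0.4113915264606476 [0.53639294 0.23267991] 89.948110456696
[[{'point': [0.5406, 0.2332, 0.264], 'confidence': 0.88}], [{'point': [0.54, 0.2325, 0.0073], 'confidence': 0.64}], [{'point': [0.4767, -0.2722, 0.0015], 'confidence': 0.61}], []]
[[{'point': [0.5375, 0.2379, 0.2588], 'confidence': 0.56}], [{'point': [0.4784, -0.2737, -0.0005], 'confidence': 0.83}], [{'point': [0.5527, 0.2459, -0.0], 'confidence': 0.79}]]
[[], [{'point': [0.5395, 0.2357, 0.0041], 'confidence': 0.64}], [{'point': [0.4776, -0.2733, 0.0026], 'confidence': 0.86}], []]
[[{'point': [0.5399, 0.2341, 0.2606], 'confidence': 0.78}], [{'point': [0.4798, -0.2729, -0.0006], 'confidence': 0.91}], [{'point': [0.5484, 0.2473, -0.0024], 'confidence': 0.98}]]
[[{'point': [0.5405, 0.2347, 0.2657], 'confidence': 0.68}], [{'point': [0.5406, 0.2336, 0.0037], 'confidence': 0.97}], [{'point': [0.4758, -0.2725, 0.0056], 'confidence': 0.94}], []]
[[{'point': [0.5389, 0.2384, 0.2584], 'confidence': 0.61}], [{'point': [0.4786, -0.2749, -0.0005], 'confidence': 0.68}], [{'point': [0.5509, 0.248, -0.0017], 'confidence': 0.83}]]
2.5
```

arm_command --series '[{"x":311,"y":-180,"z":-110,"rz":-34},{"x":311,"y":-180,"z":-110,"rz":-34},{"x":311,"y":-180,"z":-110,"rz":-34},{"x":311,"y":-180,"z":-110,"rz":-34},{"x":311,"y":-180,"z":-110,"rz":-34},{"x":311,"y":-180,"z":-110,"rz":-34},{"x":311,"y":-180,"z":-110,"rz":-34},{"x":588,"y":-535,"z":-110,"rz":-67.5},{"x":588,"y":-535,"z":-110,"rz":-67.5},{"x":588,"y":-535,"z":-110,"rz":-67.5},{"x":588,"y":-535,"z":-110,"rz":-67.5},{"x":588,"y":-535,"z":-110,"rz":-67.5},{"x":588,"y":-535,"z":-110,"rz":-67.5},{"x":588,"y":-535,"z":-110,"rz":-67.5},{"x":588,"y":-535,"z":-110,"rz":-67.5},{"x":588,"y":-535,"z":-110,"rz":-67.5},{"x":588,"y":-535,"z":-110,"rz":-67.5},{"x":588,"y":-535,"z":-110,"rz":-67.5},{"x":588,"y":-535,"z":-110,"rz":-67.5},{"x":588,"y":-535,"z":-110,"rz":-67.5}]' --hand 70

```text
invalid input
```

```bash
python3 - <<'E'
from h import *
s=observe();print(s['time'],s['tool_pos'],s['tool_rot'],s['opening'],s['contact_force'],finger_overhang)
p=read_camera('wrist');cv2.imwrite('pics/w1.png',p['pixels'])
for q in('grip','basket'):print(mark_of(p,q)[:1])
R,t,K=cal(p);print(K,-R.T@t)
E
```

```text
2.5 [ 0.20097751 -0.48502693  0.2922484 ] [3.14146534e+00 4.08319363e-05 3.92790536e-01] 0.09168615856171441 [-0.72262956  0.01941685 -0.26300244] 0.0655
[]
[]
[[325.1922621    0.         283.8243319 ]
 [  0.         325.1922621  205.32529403]
 [  0.           0.           1.        ]] [ 0.26500221 -0.45878516  0.3829114 ]
```

View pics/w1.png

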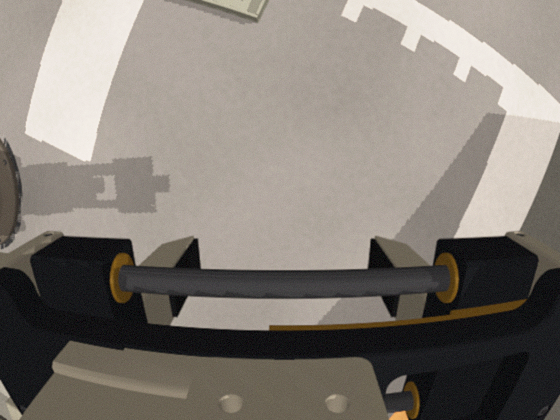

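The wrist view shows only the fingers and the table at the start pose, because the move was refused. I'll resend it with all six keys per row.

arm_command --series '[{"x":311,"y":-180,"z":-110,"rx":0,"ry":0,"rz":-34},{"x":311,"y":-180,"z":-110,"rx":0,"ry":0,"rz":-34},{"x":311,"y":-180,"z":-110,"rx":0,"ry":0,"rz":-34},{"x":311,"y":-180,"z":-110,"rx":0,"ry":0,"rz":-34},{"x":311,"y":-180,"z":-110,"rx":0,"ry":0,"rz":-34},{"x":311,"y":-180,"z":-110,"rx":0,"ry":0,"rz":-34},{"x":311,"y":-180,"z":-110,"rx":0,"ry":0,"rz":-34},{"x":588,"y":-535,"z":-110,"rx":0,"ry":0,"rz":-67.5},{"x":588,"y":-535,"z":-110,"rx":0,"ry":0,"rz":-67.5},{"x":588,"y":-535,"z":-110,"rx":0,"ry":0,"rz":-67.5},{"x":588,"y":-535,"z":-110,"rx":0,"ry":0,"rz":-67.5},{"x":588,"y":-535,"z":-110,"rx":0,"ry":0,"rz":-67.5},{"x":588,"y":-535,"z":-110,"rx":0,"ry":0,"rz":-67.5},{"x":588,"y":-535,"z":-110,"rx":0,"ry":0,"rz":-67.5},{"x":588,"y":-535,"z":-110,"rx":0,"ry":0,"rz":-67.5},{"x":588,"y":-535,"z":-110,"rx":0,"ry":0,"rz":-67.5},{"x":588,"y":-535,"z":-110,"rx":0,"ry":0,"rz":-67.5},{"x":588,"y":-535,"z":-110,"rx":0,"ry":0,"rz":-67.5},{"x":588,"y":-535,"z":-110,"rx":0,"ry":0,"rz":-67.5},{"x":588,"y":-535,"z":-110,"rx":0,"ry":0,"rz":-67.5}]' --hand 70

```text
time: 4.65
tool_pos: [0.5393, 0.2333, 0.4023]
tool_rot: [3.142, 0.0, 1.57]
contact_force: [0.3, 0.1, -0.1]
opening: 0.0701
grip_force: 0.0
```

```bash
python3 - <<'E'
from h import *
p=read_camera('wrist');cv2.imwrite('pics/w2.png',p['pixels'])
for q in('grip','basket'):print(mark_of(p,q)[:1])
R,t,K=cal(p);print(-R.T@t)
E
```

```text
[{'point': [0.5392, 0.2281, 0.264], 'confidence': 0.77}]
[{'point': [0.5405, 0.2332, 0.2646], 'confidence': 0.3}]
[0.5380651  0.30320066 0.49295196]
```

View pics/w2.png

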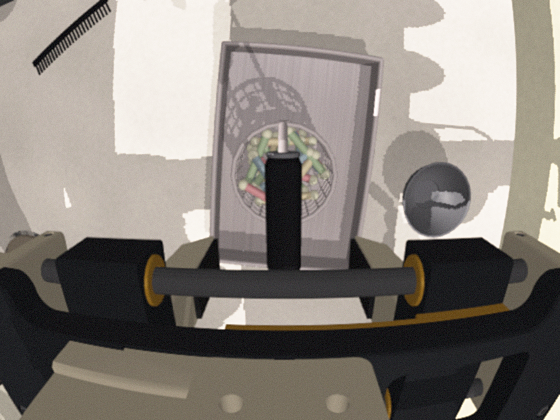

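The wrist view shows the sleeve (columns 266–302) midway between the fingers and parallel to the pads, with the bowl well off at (437,198). So I descend and grasp.

arm_command --series '[{"x":1,"y":0,"z":30,"rx":0,"ry":0,"rz":0},{"x":1,"y":0,"z":60,"rx":0,"ry":0,"rz":0},{"x":1,"y":0,"z":80,"rx":0,"ry":0,"rz":0},{"x":1,"y":0,"z":91,"rx":0,"ry":0,"rz":0},{"x":1,"y":0,"z":91,"rx":0,"ry":0,"rz":0},{"x":1,"y":0,"z":91,"rx":0,"ry":0,"rz":0}]'

```text
time: 5.4
tool_pos: [0.5398, 0.2351, 0.3123]
tool_rot: [3.14, -0.0, 1.57]
contact_force: [-0.2, 0.1, 1.0]
opening: 0.0697
grip_force: 0.0
```

arm_command --series '[{"x":0,"y":0,"z":0,"rx":0,"ry":0,"rz":0},{"x":0,"y":0,"z":0,"rx":0,"ry":0,"rz":0},{"x":0,"y":0,"z":0,"rx":0,"ry":0,"rz":0},{"x":0,"y":0,"z":0,"rx":0,"ry":0,"rz":0},{"x":0,"y":0,"z":0,"rx":0,"ry":0,"rz":0},{"x":0,"y":0,"z":0,"rx":0,"ry":0,"rz":0},{"x":0,"y":0,"z":0,"rx":0,"ry":0,"rz":0},{"x":0,"y":0,"z":0,"rx":0,"ry":0,"rz":0}]' --hand 10 --squeeze 30

```text
time: 6.2
tool_pos: [0.5392, 0.2354, 0.3111]
tool_rot: [-3.141, 0.0, 1.571]
contact_force: [-0.3, 1.0, -0.4]
opening: 0.0261
grip_force: 30.0
```

arm_command --series '[{"x":0,"y":0,"z":-5,"rx":0,"ry":0,"rz":0},{"x":0,"y":0,"z":-12,"rx":0,"ry":0,"rz":0},{"x":0,"y":0,"z":-25,"rx":0,"ry":0,"rz":0},{"x":0,"y":0,"z":-40,"rx":0,"ry":0,"rz":0},{"x":0,"y":0,"z":-60,"rx":0,"ry":0,"rz":0},{"x":0,"y":0,"z":-80,"rx":0,"ry":0,"rz":0},{"x":0,"y":0,"z":-100,"rx":0,"ry":0,"rz":0},{"x":0,"y":0,"z":-110,"rx":0,"ry":0,"rz":0},{"x":0,"y":0,"z":-115,"rx":0,"ry":0,"rz":0},{"x":0,"y":0,"z":-115,"rx":0,"ry":0,"rz":0},{"x":0,"y":0,"z":-115,"rx":0,"ry":0,"rz":0}]'

```text
time: 7.3
tool_pos: [0.5393, 0.2353, 0.425]
tool_rot: [-3.14, 0.001, 1.571]
contact_force: [0.3, -0.5, -7.4]
opening: 0.0259
grip_force: 30.0
```

```bash
cat >> h.py <<'E'
def swing(n,cam='top',gx=None,T=None,verbose=True):
    """sample load offset in x from grip; fit sinusoid; returns fit"""
    from scipy.optimize import least_squares
    D=[]
    for i in range(n):
        t=observe()['time'];p=read_camera(cam);r=[x for x in mark_of(p,'load')[:1] if x['confidence']>.3]
        s=observe()
        if r:
            D.append((t,r[0]['point'][0]-(s['tool_pos'][0]),s['contact_force'][0],r[0]['point'][2]))
    D=np.array(D);t0=observe()['time']
    f=lambda v,t:v[0]+v[1]*np.cos(v[3]*(t-t0))+v[2]*np.sin(v[3]*(t-t0))
    best=None
    for T0 in ((T,) if T else (.9,.98,1.05)):
        if T: g=lambda v:f([*v,2*np.pi/T],D[:,0])-D[:,1];x0=[0,.01,.01]
        else: g=lambda v:f(v,D[:,0])-D[:,1];x0=[0,.01,.01,2*np.pi/T0]
        q=least_squares(g,x0,loss='soft_l1',f_scale=.006)
        if best is None or q.cost<best.cost:best=q
    v=best.x;w=2*np.pi/T if T else v[3]
    print('t0',t0,'off %.4f amp %.4f theta %.3f T %.3f'%(v[0],np.hypot(v[1],v[2]),np.hypot(v[1],v[2])/.222,2*np.pi/w),'next +x peak in %.3f s'%((np.arctan2(v[2],v[1])%(2*np.pi))/w),'rms',np.std(best.fun),len(D))
    if verbose:print(np.round(D-[t0,0,0,0],3).tolist())
E
python3 - <<'E'
from h import *
swing(8,T=.98)
p=read_camera('scene');cv2.imwrite('pics/s3.png',p['pixels']);print(mark_of(p,'basket')[:1],mark_of(p,'load')[:1],observe()['tool_pos'])
E
```

```text
t0 8.1 off -0.0020 amp 0.0016 theta 0.007 T 0.980 next +x peak in 0.254 s rms 0.0012142266782243388 7
[[-0.8, -0.0, -0.625, 0.156], [-0.6, -0.003, -0.168, 0.158], [-0.5, -0.0, -0.565, 0.158], [-0.4, -0.002, -0.413, 0.157], [-0.3, -0.004, 0.739, 0.158], [-0.2, -0.005, -0.757, 0.161], [-0.1, -0.002, 0.147, 0.155]]
[{'point': [0.5416, 0.2333, 0.1176], 'confidence': 0.56}] [{'point': [0.5454, 0.2337, 0.1569], 'confidence': 0.74}] [0.53941108 0.23532111 0.42618059]
```

View pics/s3.png

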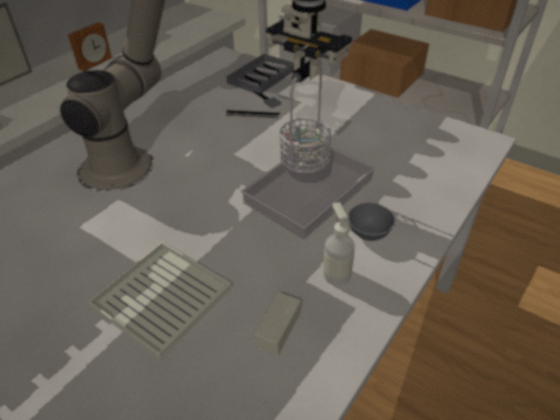

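The scene view shows the basket hanging plumb and clear over the pan at (305,145). Now I pump the swing up with one full sine period.

arm_command --series '[{"x":0,"y":-5,"z":0,"rx":0,"ry":0,"rz":0},{"x":0,"y":-18,"z":0,"rx":0,"ry":0,"rz":0},{"x":0,"y":-34,"z":0,"rx":0,"ry":0,"rz":0},{"x":0,"y":-46,"z":0,"rx":0,"ry":0,"rz":0},{"x":0,"y":-50,"z":0,"rx":0,"ry":0,"rz":0},{"x":0,"y":-44,"z":0,"rx":0,"ry":0,"rz":0},{"x":0,"y":-31,"z":0,"rx":0,"ry":0,"rz":0},{"x":0,"y":-15,"z":0,"rx":0,"ry":0,"rz":0},{"x":0,"y":-3,"z":0,"rx":0,"ry":0,"rz":0},{"x":0,"y":0,"z":0,"rx":0,"ry":0,"rz":0}]'

```text
time: 9.25
tool_pos: [0.5411, 0.235, 0.425]
tool_rot: [-3.141, 0.001, 1.57]
contact_force: [0.4, 0.1, -7.9]
opening: 0.0263
grip_force: 30.0
```

```bash
python3 - <<'E'
from h import *
swing(20)
E
```

```text
t0 11.25 off -0.0017 amp 0.0732 theta 0.330 T 0.986 next +x peak in 0.196 s rms 0.0014488646345053866 19
[[-2.0, 0.01, 1.793, 0.155], [-1.9, 0.052, 1.607, 0.164], [-1.8, 0.072, 1.247, 0.171], [-1.7, 0.062, 1.407, 0.168], [-1.6, 0.031, -0.265, 0.16], [-1.5, -0.016, -0.12, 0.158], [-1.4, -0.054, -1.608, 0.166], [-1.2, -0.068, -0.961, 0.164], [-1.1, -0.032, -0.008, 0.158], [-1.0, 0.015, 1.123, 0.158], [-0.9, 0.054, 2.972, 0.162], [-0.8, 0.07, 1.314, 0.168], [-0.7, 0.059, 0.952, 0.163], [-0.6, 0.023, -0.757, 0.155], [-0.5, -0.021, -1.397, 0.158], [-0.4, -0.062, -1.917, 0.166], [-0.3, -0.073, -1.94, 0.172], [-0.2, -0.06, -0.249, 0.164], [-0.1, -0.024, 0.53, 0.156]]
```

Amplitude is 0.33 rad, T is 0.986 s, and at least three peaks have passed. The cancelling period should start at t=11.70, that is 0.45 s from now.

arm_command --series '[{"x":0,"y":0,"z":0,"rx":0,"ry":0,"rz":0},{"x":0,"y":0,"z":0,"rx":0,"ry":0,"rz":0},{"x":0,"y":0,"z":0,"rx":0,"ry":0,"rz":0},{"x":0,"y":0,"z":0,"rx":0,"ry":0,"rz":0},{"x":0,"y":-1,"z":0,"rx":0,"ry":0,"rz":0},{"x":0,"y":-11,"z":0,"rx":0,"ry":0,"rz":0},{"x":0,"y":-26,"z":0,"rx":0,"ry":0,"rz":0},{"x":0,"y":-40,"z":0,"rx":0,"ry":0,"rz":0},{"x":0,"y":-49,"z":0,"rx":0,"ry":0,"rz":0},{"x":0,"y":-48,"z":0,"rx":0,"ry":0,"rz":0},{"x":0,"y":-38,"z":0,"rx":0,"ry":0,"rz":0},{"x":0,"y":-23,"z":0,"rx":0,"ry":0,"rz":0},{"x":0,"y":-9,"z":0,"rx":0,"ry":0,"rz":0},{"x":0,"y":0,"z":0,"rx":0,"ry":0,"rz":0},{"x":0,"y":0,"z":0,"rx":0,"ry":0,"rz":0}]'

```text
time: 12.75
tool_pos: [0.541, 0.235, 0.425]
tool_rot: [-3.14, 0.001, 1.57]
contact_force: [-1.1, 0.0, -6.6]
opening: 0.0259
grip_force: 30.0
```

```bash
python3 - <<'E'
from h import *
swing(10,T=.986,verbose=False)
E
```

```text
t0 13.75 off -0.0022 amp 0.0069 theta 0.031 T 0.986 next +x peak in 0.263 s rms 0.001965219418428686 9
```

arm_command --series '[{"x":-1,"y":-2,"z":0,"rx":0,"ry":0,"rz":0},{"x":-5,"y":-4,"z":0,"rx":0,"ry":0,"rz":0},{"x":-12,"y":-6,"z":0,"rx":0,"ry":0,"rz":0},{"x":-22,"y":-8,"z":0,"rx":0,"ry":0,"rz":0},{"x":-34,"y":-10,"z":0,"rx":0,"ry":0,"rz":0},{"x":-48,"y":-12.5,"z":0,"rx":0,"ry":0,"rz":0},{"x":-65,"y":-14.5,"z":0,"rx":0,"ry":0,"rz":0},{"x":-84,"y":-16.5,"z":0,"rx":0,"ry":0,"rz":0},{"x":-104,"y":-18.5,"z":0,"rx":0,"ry":0,"rz":0},{"x":-127,"y":-20.5,"z":0,"rx":0,"ry":0,"rz":0},{"x":-150,"y":-22.5,"z":0,"rx":0,"ry":0,"rz":0},{"x":-175,"y":-25,"z":0,"rx":0,"ry":0,"rz":0},{"x":-201,"y":-27,"z":0,"rx":0,"ry":0,"rz":0},{"x":-227,"y":-29,"z":0,"rx":0,"ry":0,"rz":0},{"x":-253,"y":-31,"z":0,"rx":0,"ry":0,"rz":0}]'

```text
time: 15.25
tool_pos: [0.5077, -0.0198, 0.4265]
tool_rot: [3.141, 0.0, 1.57]
contact_force: [-0.5, 0.3, -6.5]
opening: 0.0258
grip_force: 30.0
```

arm_command --series '[{"x":-26,"y":-2,"z":0,"rx":0,"ry":0,"rz":0},{"x":-53,"y":-4,"z":0,"rx":0,"ry":0,"rz":0},{"x":-78,"y":-6,"z":0,"rx":0,"ry":0,"rz":0},{"x":-103,"y":-8,"z":0,"rx":0,"ry":0,"rz":0},{"x":-127,"y":-10,"z":0,"rx":0,"ry":0,"rz":0},{"x":-149,"y":-12.5,"z":0,"rx":0,"ry":0,"rz":0},{"x":-170,"y":-14.5,"z":0,"rx":0,"ry":0,"rz":0},{"x":-188,"y":-16.5,"z":0,"rx":0,"ry":0,"rz":0},{"x":-205,"y":-18.5,"z":0,"rx":0,"ry":0,"rz":0},{"x":-220,"y":-20.5,"z":0,"rx":0,"ry":0,"rz":0},{"x":-232,"y":-22.5,"z":0,"rx":0,"ry":0,"rz":0},{"x":-241,"y":-25,"z":0,"rx":0,"ry":0,"rz":0},{"x":-248,"y":-27,"z":0,"rx":0,"ry":0,"rz":0},{"x":-252,"y":-29,"z":0,"rx":0,"ry":0,"rz":0},{"x":-254,"y":-31,"z":0,"rx":0,"ry":0,"rz":0}]'

```text
time: 16.75
tool_pos: [0.4774, -0.2717, 0.4262]
tool_rot: [3.142, -0.0, 1.571]
contact_force: [0.4, 0.5, -6.5]
opening: 0.026
grip_force: 30.0
```

```bash
python3 - <<'E'
from h import *
swing(12,T=.986)
p=read_camera('scene');print([mark_of(p,q)[:1] for q in('load','basket','tray')])
p=read_camera('top');print([mark_of(p,q)[:1] for q in('load','basket','grip')]);s=observe();print(s['time'],s['tool_pos'],s['tool_rot'],s['grip_force'])
E
```

```text
t0 17.95 off -0.0025 amp 0.0060 theta 0.027 T 0.986 next +x peak in 0.911 s rms 0.0013530390812323944 12
[[-1.2, -0.001, 0.519, 0.158], [-1.1, 0.005, 0.525, 0.157], [-1.0, 0.003, -0.289, 0.156], [-0.9, -0.001, 0.478, 0.154], [-0.8, -0.002, 1.139, 0.157], [-0.7, -0.005, 0.376, 0.156], [-0.6, -0.01, -0.144, 0.154], [-0.5, -0.009, 0.33, 0.157], [-0.4, -0.003, -0.582, 0.157], [-0.3, -0.002, -0.226, 0.157], [-0.2, 0.002, 1.032, 0.154], [-0.1, 0.003, 0.693, 0.157]]
[[{'point': [0.4839, -0.2733, 0.1541], 'confidence': 0.86}], [{'point': [0.4806, -0.2732, 0.1158], 'confidence': 0.9}], [{'point': [0.4741, -0.2749, -0.0001], 'confidence': 0.89}]]
[[{'point': [0.4726, -0.2776, 0.1536], 'confidence': 0.93}], [{'point': [0.4777, -0.2725, 0.1206], 'confidence': 0.9}], [{'point': [0.4806, -0.2718, 0.38], 'confidence': 0.8}]]
18.35 [ 0.47743991 -0.27169715  0.42621709] [-3.14153913e+00  7.41215709e-05  1.57090122e+00] 29.987567961215973
```

arm_command --series '[{"x":0,"y":0,"z":0,"rx":0,"ry":0,"rz":0},{"x":0,"y":0,"z":0,"rx":0,"ry":0,"rz":0},{"x":0,"y":0,"z":0,"rx":0,"ry":0,"rz":0},{"x":0,"y":0.4,"z":0,"rx":0,"ry":0,"rz":0},{"x":0,"y":1.4,"z":0,"rx":0,"ry":0,"rz":0},{"x":0,"y":2.7,"z":0,"rx":0,"ry":0,"rz":0},{"x":0,"y":3.7,"z":0,"rx":0,"ry":0,"rz":0},{"x":0,"y":4,"z":0,"rx":0,"ry":0,"rz":0},{"x":0,"y":3.5,"z":0,"rx":0,"ry":0,"rz":0},{"x":0,"y":2.4,"z":0,"rx":0,"ry":0,"rz":0},{"x":0,"y":1.2,"z":0,"rx":0,"ry":0,"rz":0},{"x":0,"y":0.3,"z":0,"rx":0,"ry":0,"rz":0},{"x":0,"y":0,"z":0,"rx":0,"ry":0,"rz":0},{"x":0,"y":0,"z":0,"rx":0,"ry":0,"rz":0}]'

```text
time: 19.75
tool_pos: [0.4774, -0.2717, 0.4263]
tool_rot: [3.142, 0.0, 1.571]
contact_force: [-0.1, 0.4, -7.0]
opening: 0.026
grip_force: 30.0
```

```bash
python3 - <<'E'
from h import *
swing(12,T=.986,verbose=False)
p=read_camera('scene');cv2.imwrite('pics/s4.png',p['pixels'])
E
```

```text
t0 20.95 off -0.0020 amp 0.0020 theta 0.009 T 0.986 next +x peak in 0.552 s rms 0.0017938380350659847 12
```

arm_command --series '[{"x":0,"y":0,"z":0,"rx":0,"ry":0,"rz":0},{"x":0,"y":0,"z":0,"rx":0,"ry":0,"rz":0},{"x":0,"y":0,"z":0,"rx":0,"ry":0,"rz":0},{"x":0,"y":0,"z":0,"rx":0,"ry":0,"rz":0},{"x":0,"y":0,"z":0,"rx":0,"ry":0,"rz":0},{"x":0,"y":0,"z":0,"rx":0,"ry":0,"rz":0},{"x":0,"y":0,"z":0,"rx":0,"ry":0,"rz":0},{"x":0,"y":0,"z":0,"rx":0,"ry":0,"rz":0},{"x":0,"y":0,"z":0,"rx":0,"ry":0,"rz":0},{"x":0,"y":0,"z":0,"rx":0,"ry":0,"rz":0},{"x":0,"y":0,"z":0,"rx":0,"ry":0,"rz":0},{"x":0,"y":0,"z":0,"rx":0,"ry":0,"rz":0},{"x":0,"y":0,"z":0,"rx":0,"ry":0,"rz":0},{"x":0,"y":0,"z":0,"rx":0,"ry":0,"rz":0},{"x":0,"y":0,"z":0,"rx":0,"ry":0,"rz":0},{"x":0,"y":0,"z":0,"rx":0,"ry":0,"rz":0},{"x":0,"y":0,"z":0,"rx":0,"ry":0,"rz":0},{"x":0,"y":0,"z":0,"rx":0,"ry":0,"rz":0},{"x":0,"y":0,"z":0,"rx":0,"ry":0,"rz":0},{"x":0,"y":0,"z":0,"rx":0,"ry":0,"rz":0}]'

```text
time: 23.0
tool_pos: [0.4775, -0.2717, 0.4263]
tool_rot: [3.142, 0.0, 1.571]
contact_force: [0.3, -0.2, -6.6]
opening: 0.0257
grip_force: 30.0
```

View pics/s4.png

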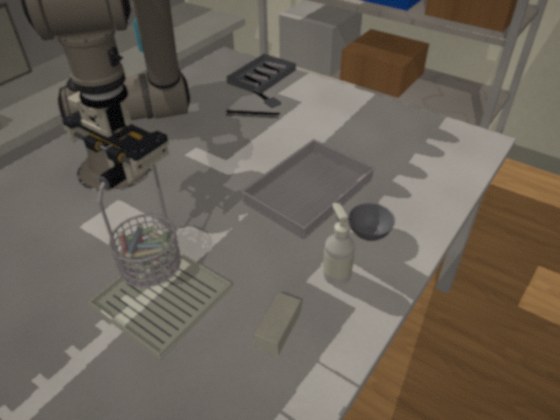

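The scene view shows the basket hanging plumb over the tray at (145,250), still to 0.01 rad for over 4 s. Now I lower it: 108 mm smoothly, then creep.

arm_command --series '[{"x":0,"y":0,"z":2,"rx":0,"ry":0,"rz":0},{"x":0,"y":0,"z":6,"rx":0,"ry":0,"rz":0},{"x":0,"y":0,"z":12,"rx":0,"ry":0,"rz":0},{"x":0,"y":0,"z":20,"rx":0,"ry":0,"rz":0},{"x":0,"y":0,"z":29,"rx":0,"ry":0,"rz":0},{"x":0,"y":0,"z":38,"rx":0,"ry":0,"rz":0},{"x":0,"y":0,"z":47,"rx":0,"ry":0,"rz":0},{"x":0,"y":0,"z":56,"rx":0,"ry":0,"rz":0},{"x":0,"y":0,"z":65,"rx":0,"ry":0,"rz":0},{"x":0,"y":0,"z":74,"rx":0,"ry":0,"rz":0},{"x":0,"y":0,"z":82,"rx":0,"ry":0,"rz":0},{"x":0,"y":0,"z":89,"rx":0,"ry":0,"rz":0},{"x":0,"y":0,"z":95,"rx":0,"ry":0,"rz":0},{"x":0,"y":0,"z":100,"rx":0,"ry":0,"rz":0},{"x":0,"y":0,"z":104,"rx":0,"ry":0,"rz":0},{"x":0,"y":0,"z":106,"rx":0,"ry":0,"rz":0},{"x":0,"y":0,"z":108,"rx":0,"ry":0,"rz":0},{"x":0,"y":0,"z":108,"rx":0,"ry":0,"rz":0}]'

```text
time: 24.8
tool_pos: [0.4774, -0.2717, 0.3181]
tool_rot: [-3.142, 0.0, 1.571]
contact_force: [1.1, -1.4, -6.3]
opening: 0.026
grip_force: 30.0
```

```bash
python3 - <<'E'
from h import *
swing(9,T=.986,verbose=False)
E
```

```text
t0 25.7 off -0.0027 amp 0.0005 theta 0.002 T 0.986 next +x peak in 0.802 s rms 0.001468766581028436 9
```

arm_command --series '[{"x":0,"y":0,"z":1,"rx":0,"ry":0,"rz":0},{"x":0,"y":0,"z":2,"rx":0,"ry":0,"rz":0},{"x":0,"y":0,"z":3,"rx":0,"ry":0,"rz":0},{"x":0,"y":0,"z":3.5,"rx":0,"ry":0,"rz":0},{"x":0,"y":0,"z":4,"rx":0,"ry":0,"rz":0},{"x":0,"y":0,"z":4.5,"rx":0,"ry":0,"rz":0},{"x":0,"y":0,"z":5,"rx":0,"ry":0,"rz":0},{"x":0,"y":0,"z":5.5,"rx":0,"ry":0,"rz":0},{"x":0,"y":0,"z":6,"rx":0,"ry":0,"rz":0},{"x":0,"y":0,"z":6,"rx":0,"ry":0,"rz":0},{"x":0,"y":0,"z":6,"rx":0,"ry":0,"rz":0}]'

```text
time: 26.8
tool_pos: [0.4775, -0.2717, 0.3122]
tool_rot: [3.142, 0.0, 1.571]
contact_force: [-0.1, -0.2, -7.0]
opening: 0.0255
grip_force: 30.0
```

arm_command --series '[{"x":0,"y":0,"z":0.4,"rx":0,"ry":0,"rz":0},{"x":0,"y":0,"z":0.8,"rx":0,"ry":0,"rz":0},{"x":0,"y":0,"z":1.1,"rx":0,"ry":0,"rz":0},{"x":0,"y":0,"z":1.4,"rx":0,"ry":0,"rz":0},{"x":0,"y":0,"z":1.4,"rx":0,"ry":0,"rz":0},{"x":0,"y":0,"z":1.4,"rx":0,"ry":0,"rz":0}]'

```text
time: 27.4
tool_pos: [0.4775, -0.2717, 0.3111]
tool_rot: [3.141, 0.0, 1.571]
contact_force: [-0.4, 0.5, -4.1]
opening: 0.0258
grip_force: 30.0
```

Touching now, with partial unloading. A little more.

arm_command --series '[{"x":0,"y":0,"z":0.2,"rx":0,"ry":0,"rz":0},{"x":0,"y":0,"z":0.4,"rx":0,"ry":0,"rz":0},{"x":0,"y":0,"z":0.5,"rx":0,"ry":0,"rz":0},{"x":0,"y":0,"z":0.5,"rx":0,"ry":0,"rz":0},{"x":0,"y":0,"z":0.5,"rx":0,"ry":0,"rz":0}]'

```text
time: 27.9
tool_pos: [0.4776, -0.2718, 0.3111]
tool_rot: [3.141, 0.001, 1.571]
contact_force: [-1.5, 1.8, 4.9]
opening: 0.0257
grip_force: 30.0
```

arm_command --series '[{"x":0,"y":0,"z":-0.3,"rx":0,"ry":0,"rz":0},{"x":0,"y":0,"z":-0.3,"rx":0,"ry":0,"rz":0}]' --squeeze 5

```text
time: 28.1
tool_pos: [0.4775, -0.2718, 0.311]
tool_rot: [3.141, 0.001, 1.571]
contact_force: [-1.7, 1.5, 5.9]
opening: 0.026
grip_force: 5.0
```

arm_command --series '[{"x":0,"y":0,"z":0,"rx":0,"ry":0,"rz":0},{"x":0,"y":0,"z":0,"rx":0,"ry":0,"rz":0},{"x":0,"y":0,"z":0,"rx":0,"ry":0,"rz":0},{"x":0,"y":0,"z":0,"rx":0,"ry":0,"rz":0},{"x":0,"y":0,"z":0,"rx":0,"ry":0,"rz":0},{"x":0,"y":0,"z":0,"rx":0,"ry":0,"rz":0}]' --hand 70

```text
time: 28.7
tool_pos: [0.4775, -0.2717, 0.3105]
tool_rot: [-3.142, 0.0, 1.571]
contact_force: [-0.0, -0.8, 0.0]
opening: 0.0681
grip_force: 0.0
```

arm_command --series '[{"x":0,"y":0,"z":-10,"rx":0,"ry":0,"rz":0},{"x":0,"y":0,"z":-25,"rx":0,"ry":0,"rz":0},{"x":0,"y":0,"z":-45,"rx":0,"ry":0,"rz":0},{"x":0,"y":0,"z":-70,"rx":0,"ry":0,"rz":0},{"x":0,"y":0,"z":-95,"rx":0,"ry":0,"rz":0},{"x":0,"y":0,"z":-110,"rx":0,"ry":0,"rz":0},{"x":0,"y":0,"z":-110,"rx":0,"ry":0,"rz":0},{"x":0,"y":0,"z":-110,"rx":0,"ry":0,"rz":0},{"x":0,"y":0,"z":-110,"rx":0,"ry":0,"rz":0}]'

```text
time: 29.6
tool_pos: [0.4773, -0.2715, 0.4196]
tool_rot: [-3.14, -0.001, 1.571]
contact_force: [-1.0, -0.3, 0.8]
opening: 0.0701
grip_force: 0.0
```

```bash
python3 - <<'E'
from h import *
p=read_camera('scene');cv2.imwrite('pics/s5.png',p['pixels']);print([mark_of(p,q)[:1] for q in('basket','tray','grip','pump_bottle','carton','bowl')]);print(observe()['contact_force'])
E
```

```text
[[{'point': [0.4762, -0.2754, -0.0002], 'confidence': 0.58}], [], [{'point': [0.4798, -0.2731, 0.0405], 'confidence': 0.66}], [{'point': [0.7772, 0.0188, -0.0013], 'confidence': 0.84}], [{'point': [0.7452, -0.1847, 0.0005], 'confidence': 0.77}], [{'point': [0.773, 0.1861, -0.0012], 'confidence': 0.64}]]
[ 0.91675538  0.99971888 -0.244342  ]
```

View pics/s5.png

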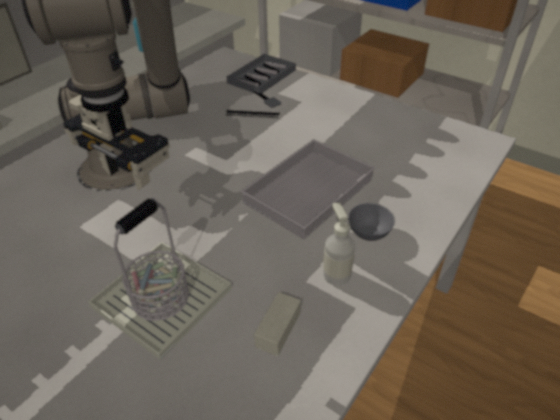

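The basket stands upright mid-tray at (157,285), its grip is free at (137,215), and the bystanders have not moved.

```bash
python3 -c "
from cell import *
print(hand_in())"
```

```text
the job is handed in; nothing more can be done
None
```

The job is handed in, with no verdict shown: the basket was swung over the pan (about 19° each way), hung still over the tray for more than four seconds, set down level in the middle of the tray and released, and the bottle, carton and bowl did not move.

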